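# Hand the workshop timer on to the next group and wind it up

### The arm

A 6-joint arm with a two-finger parallel gripper is mounted at the origin on the work surface. World frame = base frame: x ahead of the robot, y to its left, z up, the work surface at z = 0. Lengths are in mm, angles in rad, forces in N, time in s.
With the tool pointing down it reaches from about 350 to 850 mm from the base axis. Payload 8.1 kg.
Tool frame: the origin (TCP) lies on the mounting face of the last link; the fingertips stand 186 mm ahead of it and the grasp point (between the pads) lies 167 mm ahead of it (r.tcp_to_tips is the distance from the TCP to the fingertips, in mm); z points along the fingers, y is the direction in which the jaws open and shut (so a half turn about z gives the same grasp; the last joint's range is limited). The gripper opens to 93 mm and grips with 3 to 60 N. Pads are 15 mm wide; open, the fingers measure 128 mm over their backs; the gripper's body (75 mm by 188 mm) begins 65 mm behind the grasp point.
Start: joints at [1.139, 0.13, 1.488, -0, 1.523, -0.085], TCP at [203.913, 564.293, 404.735] pointing down, gripper open.
Joint ranges: [-2.96, 2.96], [-0.89, 2.26], [0.02, 2.5], [-1.34, 4.48], [0, 2.73], [-2.66, 2.66]. Speed limits (rad/s): [2.39, 2.39, 2.79, 3.14, 3.14, 3.14].

### API

Orientations are given as a rotation vector (axis times angle).
In Python, from cell import r gives the robot as it stands.
- The arm moves only by the tool drive_tool, never from a script. Its argument "series" is one flat list of numbers, 6 for each row, row after row: the shift along the tool's x, y, z in mm, then the turn, a rotation vector about the tool's x, y, z in rad. In form: [x, y, z, ax, ay, az, x, y, z, ax, ay, az, ...]. A call has exactly 5 rows; each row shifts and turns the commanded pose from where the row before left it, along the tool's axes as they then stand; what a row does not reach is not made up. A row lasts 1/10 s, in which the tool goes at most 50 mm and 8.59 degrees, less where a joint would pass 70% of its speed; a pose out of reach is approached as far as the arm can. A call is refused whole if a number of a shift passes 50 or a number of a turn 0.15, either way. A call with a gripper value outside its range is refused whole. "hand" is the opening in per cent of the stroke, from 0 (shut) to 100 (fully open), set as the call begins (left out, the last holds). The fingers move at their own pace and stop on an object; the grip force is fixed at half the most. Time passes only in rows, so rows that do not move let the fingers close, or fill a call up. It gives the time, the measured TCP pose, the force and the opening at its end, in the units of the state.
- r.read_state(): the state, without advancing time (a new reading comes with each control period).
- r.camera(name): name is "scene" or "top"; returns the picture (480x640x3 uint8, red, green, blue); there is no depth.
- r.camera_params(name): a dict with "fx", "fy", "cx", "cy" (pixels), "k1" (the pictures are not rectified: a ray, as slopes to the right and down, at radius r is drawn at 1 + k1 r^2 times it, then the intrinsics apply), "rvec" (rotation vector, rad) and "tvec" (3), from world to camera coordinates, as OpenCV has them. Camera axes: x right, y down, z forward; pixel columns grow to the right and rows downward; lengths in mm; the calibration is good to about 2 mm. A picture is of the moment at which its call begins. camera_params takes no time and is no camera call.
- r.sign_off(): hands the job in, once; it reports no verdict.
The state is a dict: "t": time; "joint_pos": joint angles; "qvel": joint speeds; "tau": joint torques, N m; "tcp_pos": TCP position; "ee_rot": TCP orientation; "contact_force": force on the tool from outside, world axes, zero at the start; "wrist_torque": the same for the moment, N m; "gripper_width": finger opening in mm.
Only numpy, scipy, OpenCV 4.12 (cv2) and the standard library are available. Lean on these libraries where they do the work, as an engineer would, in place of code of your own. Each camera call takes 0.05 s, during which the arm holds its last target. There are 200 camera calls.

### The job

Start the next round of the workshop: slide the heavy timer along the table from the green card to the yellow card, without lifting or tipping it, so that it stands wholly inside the blue disc. Then wind its blue knob until the black pointer's tip is on the red mark. Do not shove aside the pen pot or the other things on the table.

Things in the scene. Friction and masses are not known exactly. Their poses are not given: they have to be found in the camera images.
- timer: The workshop timer: a heavy white upright cylinder, 62 mm diameter (63 mm at its trim rings), 46 mm tall to its white dial, about 0.75 kg, with a blue winding knob and a black pointer on top (70 mm tall over the knob). It starts standing on the green card. Origin at the centre of its underside, z up, x towards the dial's zero tick.
- timer_knob (a joint): The blue winding knob on the timer's axis, in rad: 0 to 4.4, grows clockwise seen from above. It is geared to the pointer: the pointer turns the same way by half the knob's angle. The pointer lies on the red mark at 3.0. It turns lightly and stays where it is left.
- knob_grip (a point): Middle of the knob's upright grip bar, 60.5 mm above the timer's underside. The bar is 26 mm long along this frame's x, 9 mm thick along its y, and stands from 50 to 71 mm above the timer's underside (4 to 25 mm above the dial).
- pointer_tip (a point): Tip of the black pointer that lies just over the dial, 24 mm from the timer's axis, 48 mm above its underside.
- mark (a point): Middle of the inner end of the red mark on the dial's rim, 24 mm from the timer's axis, 48 mm above its underside; the mark is 6 mm wide around the rim. It is fixed to the timer's body.
- card_green: Round light green paper card flat on the table, 170 mm diameter, under 1 mm thick, does not move and does not obstruct sliding; origin at its centre. The timer starts on it.
- card_yellow: Round yellow paper card flat on the table, 170 mm diameter, with a light blue disc of 90 mm diameter in its middle, under 1 mm thick, does not move and does not obstruct sliding; origin at the centre of the blue disc.
- card_orange: Round orange paper card flat on the table, 170 mm diameter, under 1 mm thick, does not move; origin at its centre. Another group's place, with the glue stick standing on its far edge.
- marker_pot: Dark steel pen pot, 76 mm diameter, rim 100 mm high, filled with felt markers that reach 155 mm high; origin at the centre of its underside. Stays where it is.
- pin_cushion: Red domed pin cushion on a white foot, 62 mm diameter, 39 mm high; origin at the centre of its underside. Stays where it is.
- glue_stick: Yellow and green glue stick standing on the orange card, 27 mm diameter, 95 mm tall; origin at the centre of its underside. Stays where it is.
- tape_roll: Amber roll of tape lying flat, 90 mm diameter, 20 mm high; origin at the centre of its underside. Stays where it is.
- stapler: Blue and black stapler, 140 mm along its x axis, 36 mm wide, 60 mm high; origin at the centre of its underside. Stays where it is.
- marker_red: White felt marker with a red cap lying flat, 135 mm along its x axis, 17 mm thick; origin at the middle of its underside. Stays where it is.
- marker_blue: White felt marker with a blue cap lying flat, 135 mm along its x axis, 17 mm thick; origin at the middle of its underside. Stays where it is.

How it is judged (in metres and radians):
On the way, in this order (a step that is already met when the one before it is completed fails the run):
1. the timer has been slid onto the blue disc of the yellow card (horizontal distance between timer and card_yellow below 0.014 m and linear speed of timer below 0.02 m/s), for 0.2 s.
2. the pointer has been wound to the red mark (horizontal distance between timer and card_yellow below 0.014 m and horizontal distance between pointer_tip and mark below 0.003 m), for 0.2 s.
At the end, for the whole second after the job is handed in: The timer stands upright and still on the table with its axis within 14 mm of the centre of the blue disc (wholly inside the disc), and the pointer's tip is within 3 mm of the middle of the red mark (all of step 2 and height (world z) of timer below 0.005 m and angle between timer's own z axis and vertical below 0.05 rad and linear speed of timer below 0.01 m/s); the robot touches nothing.
It fails at once if the timer is lifted (its underside's centre more than 8 mm above the table) (height (world z) of timer above 0.008 m).
It fails at once if the timer is tipped by more than about 15 degrees (angle between timer's own z axis and vertical above 0.26 rad).
It fails at once if the pen pot or another thing on the table is moved by more than 20 mm (distance of any of marker_pot, pin_cushion, glue_stick, tape_roll, stapler, marker_red, marker_blue from where it was at the start of the episode above 0.02 m).
It also fails if it takes over 72 s, if anything falls off the work surface, if the arm or the gripper's body presses on something with over 40 N, if the wrist force passes 120 N, or if a joint passes its speed limit or range.

## Working session

There is one attempt and no reset: what is moved stays moved. The work goes in short steps, Python scripts to look and compute and a tool call to move; the robot and the scene stay as the last step left them, time stands still between calls to the robot, and variables do not carry over. Pictures are saved under pics/ and viewed, about 8 in all and at most 12, crops included, and the job is handed in when it is done.

Besides the shell and the picture viewer there is one more tool, called after "Call:" by a JSON object that holds its "fn" and its "kwargs", one argument or row to a line. drive_tool: Moves the arm, as the interface text tells. Its arguments: {"type":"object","properties":{"series":{"type":"array"},"hand":{"type":"number"}},"required":["series"]}

```bash
ls; mkdir -p pics; python3 - <<'E'
from cell import r
import cv2
for n in("scene","top"):
    cv2.imwrite(f"pics/{n}0.png",r.camera(n)[:,:,::-1]); print(n,r.camera_params(n))
print(r.read_state())
E
```

```text
pics
scene {'fx': 609.000899559328, 'fy': 609.000899559328, 'cx': 313.57924131842447, 'cy': 238.14196172454817, 'k1': -0.06928926432469723, 'rvec': array([ 0.73071408,  2.42476201, -1.32413108]), 'tvec': array([ 465.93079354, -123.18417918, 1846.85934634])}
top {'fx': 467.50716999264523, 'fy': 467.50716999264523, 'cx': 316.1703683358216, 'cy': 238.2822311622258, 'k1': 0.028985603313974553, 'rvec': array([ 2.12687997, -2.15659136,  0.17911992]), 'tvec': array([   4.40902324,  597.66272   , 1122.87396412])}
{'t': 0.1, 'joint_pos': array([ 1.13863755e+00,  1.31059294e-01,  1.48915184e+00, -1.80362222e-05,
        1.52301340e+00, -8.53946125e-02]), 'qvel': array([ 0.00046207, -0.00306798, -0.00084273,  0.0013306 ,  0.00040142,
        0.0011731 ]), 'tau': array([ 4.96448502e-05, -5.61341894e+01, -4.93094444e+01,  7.69762555e-02,
        2.91226973e-02, -3.50696632e-05]), 'tcp_pos': array([203.80646885, 564.10627598, 403.8180236 ]), 'ee_rot': array([-5.41900369e-01, -3.09409566e+00,  2.48492697e-03]), 'contact_force': array([0.04484743, 0.03728269, 0.6581007 ]), 'wrist_torque': array([-0.02889457,  0.01402963, -0.002504  ]), 'gripper_width': 93.22663230013963}
```

View pics/top0.png

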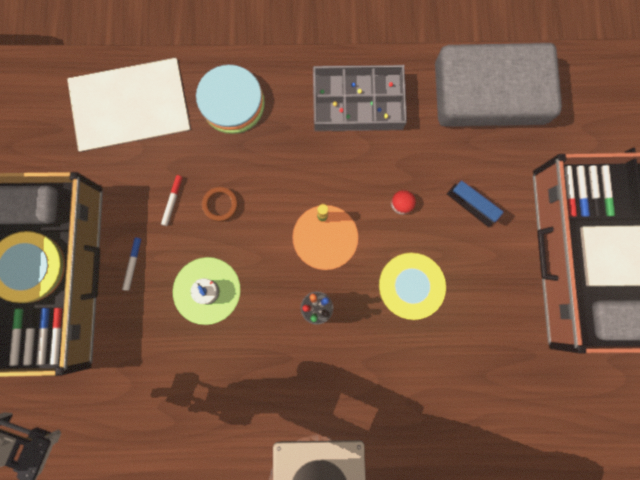

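View pics/scene0.png

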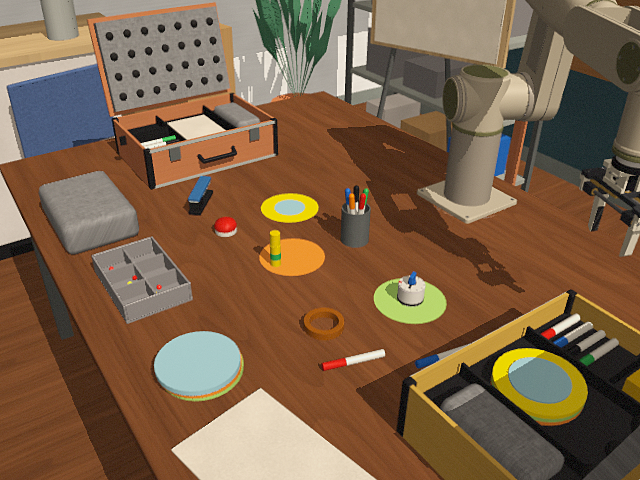

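The top view shows the timer near (205,290) on the green card, yellow card at (412,286), pen pot at (318,308) on the direct line between them, glue stick at (323,213), pin cushion at (403,203). The scene view agrees, so I'll pass between the pot and the glue stick.

```bash
cat > h.py <<'E'
import numpy as np,cv2
from scipy.spatial.transform import Rotation as R
from cell import r
def ray(n,px):
    p=r.camera_params(n); d=(np.asarray(px,float)-[p['cx'],p['cy']])/[p['fx'],p['fy']]
    s=d.copy()
    for _ in range(20): s=d/(1+p['k1']*(s@s))
    M=R.from_rotvec(p['rvec']).as_matrix(); return -M.T@p['tvec'], M.T@np.r_[s,1]
def plane(n,px,z):
    o,d=ray(n,px); return o+d*(z-o[2])/d[2]
def pix(n,P):
    p=r.camera_params(n); c=R.from_rotvec(p['rvec']).as_matrix()@np.asarray(P,float)+p['tvec']
    s=c[:2]/c[2]; return s*(1+p['k1']*(s@s))*[p['fx'],p['fy']]+[p['cx'],p['cy']]
def blob(img,lo,hi,box):
    x0,y0,x1,y1=box; m=cv2.inRange(cv2.cvtColor(img,cv2.COLOR_RGB2HSV),lo,hi); k=np.zeros_like(m);k[y0:y1,x0:x1]=m[y0:y1,x0:x1]
    cs,_=cv2.findContours(k,cv2.RETR_EXTERNAL,cv2.CHAIN_APPROX_NONE); return max(cs,key=cv2.contourArea)
def disc(n,c,z):
    "contour -> circle on plane z: centre, diameter"
    q=np.array([plane(n,p,z)[:2] for p in cv2.convexHull(c)[:,0]+0.0],np.float32)
    (x,y),d,a=cv2.fitEllipse(q); return np.round([x,y,*d],1)
E
python3 - <<'E'
from h import *
t=cv2.cvtColor(cv2.imread('pics/top0.png'),cv2.COLOR_BGR2RGB);s=cv2.cvtColor(cv2.imread('pics/scene0.png'),cv2.COLOR_BGR2RGB)
for nm,lo,hi,bt,bs,z in[("green",(30,60,90),(50,255,255),(165,250,250,330),(365,270,455,330),0),
 ("yellow",(22,120,120),(32,255,255),(370,245,455,325),(250,185,325,228),0),
 ("bluedisc",(80,20,100),(110,140,255),(385,260,440,315),(270,195,315,220),0),
 ("orange",(8,150,150),(18,255,255),(285,200,365,275),(250,230,330,280),0),
 ("timer",(0,0,110),(179,45,255),(185,270,225,310),(390,265,430,310),46)]:
    for n,im,b in(("top",t,bt),("scene",s,bs)):
        c=blob(im,lo,hi,b); print(nm,n,cv2.contourArea(c),disc(n,c,z))
for nm,p,z in(("pot",(318,308),100),("glue",(323,211),95),("pin",(403,203),30)): print(nm,plane("top",p,z))
print(plane("scene",(356,240),0),plane("scene",(276,264),0))
def up(im,b,k): x0,y0,x1,y1=b; return cv2.resize(im[y0:y1,x0:x1],None,fx=k,fy=k,interpolation=cv2.INTER_CUBIC)
o=np.hstack([up(t,(180,266,230,316),8),up(s,(385,262,435,312),8)])
cv2.imwrite('pics/crop0.png',o[:,:,::-1])
E
```

```text
green top 3468.0 [475.  278.7 170.3 170.9]
green scene 1821.5 [476.3 280.2 169.6 172.4]
yellow top 3462.5 [ 479.5 -248.6  171.4  172.1]
yellow scene 1288.5 [ 481.5 -246.2  169.1  175.2]
bluedisc top 812.5 [ 479.5 -248.7   83.7   84.3]
bluedisc scene 299.0 [ 481.7 -246.6   83.2   86.1]
orange top 3186.0 [609.9 -27.2 173.8 175.8]
orange scene 1612.5 [610.9 -25.5 170.4 175.1]
timer top 486.0 [470.2 273.7  60.9  67. ]
timer scene 475.5 [490.6 294.9  65.8 110.8]
pot [424.4630895   -5.32815184 100.        ]
glue [656.83196697 -20.99120337  95.        ]
pin [ 689.49568153 -228.81710172   30.        ]
[425.95048083   5.19646096   0.        ] [664.01831342 -16.25800462   0.        ]
```

View pics/crop0.png

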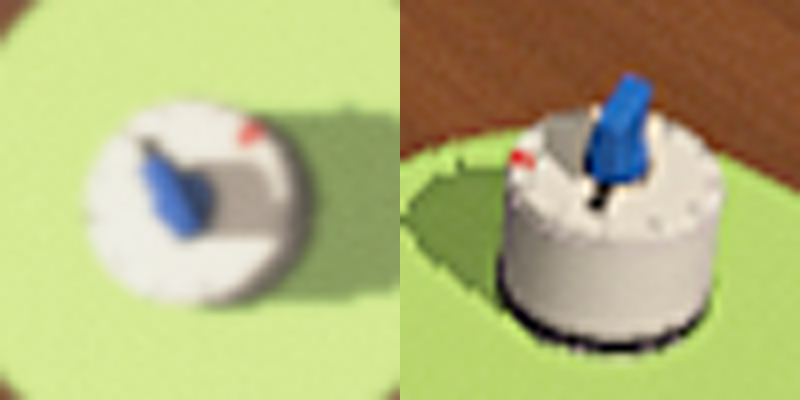

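The crop shows the dial centred near (193,202) in the left crop, pointer tip at (138,140), red mark at (245,135), and the bar along roughly the pointer's direction. Now I'll compute the timer pose and the tool axes.

```bash
python3 - <<'E'
from h import *
print(plane("top",(180+193.5/8-.5,266+202/8-.5),46),plane("scene",(411,283),46))
s=r.read_state();M=R.from_rotvec(s['ee_rot']).as_matrix();print(M.round(3),s['tcp_pos'])
# base ring of the timer in scene: bottom/left/right extreme
for p in((385+(500-400)/8,262+270/8),(385+(712-400)/8,262+300/8),(385+(615-400)/8,262+350/8)):print(plane("scene",p,0))
Mt=np.array([[-1,0,0],[0,1,0],[0,0,-1.]])
for T in(Mt,Mt@np.diag([-1,-1,1])): print(R.from_matrix(M.T@T).as_rotvec())
print("shift to timer (tool)",M.T@(np.array([470,273,194])-s['tcp_pos']))
E
```

```text
[471.20457304 274.06088497  46.        ] [474.98713502 277.7361295   46.        ]
[[-0.94   0.34  -0.001]
 [ 0.34   0.94  -0.001]
 [ 0.    -0.002 -1.   ]] [203.80646885 564.10627598 403.8180236 ]
[ 4.90743683e+02  2.53957727e+02 -1.13686838e-13]
[447.89175165 299.43728426   0.        ]
[487.27414961 301.21950978   0.        ]
[-0.00159011 -0.00040219 -0.34676321]
[-5.67729643e-04  2.24457984e-03  2.79482852e+00]
shift to timer (tool) [-349.30860069 -182.96991907  210.07373269]
```

Call:
{"fn": "drive_tool", "kwargs": {
  "series": [0,0,0,0,0,-0.07,0,0,0,0,0,-0.07,0,0,0,0,0,-0.07,0,0,0,0,0,-0.07,0,0,0,0,0,-0.067],
  "hand": 100
}}

```text
t: 0.6
tcp_pos: [203.8, 564.2, 404.1]
ee_rot: [0.005, -3.141, 0.002]
contact_force: [-0.0, 0.7, -0.6]
gripper_width: 92.8
```

Call:
{"fn": "drive_tool", "kwargs": {
  "series": [-27,-29,0,0,0,0,-27,-29,0,0,0,0,-27,-29,0,0,0,0,-27,-29,0,0,0,0,-27,-29,0,0,0,0]
}}

```text
t: 1.1
tcp_pos: [339.6, 418.0, 404.3]
ee_rot: [0.001, -3.141, 0.001]
contact_force: [0.3, 0.2, -0.4]
gripper_width: 92.7
```

Call:
{"fn": "drive_tool", "kwargs": {
  "series": [-27,-29,0,0,0,0,-27,-29,0,0,0,0,-27,-29,0,0,0,0,-27,-29,0,0,0,0,-26,-28,0,0,0,0]
}}

```text
t: 1.6
tcp_pos: [473.8, 273.9, 404.4]
ee_rot: [0.0, -3.141, 0.0]
contact_force: [0.1, -0.6, -0.3]
gripper_width: 93.1
```

Call:
{"fn": "drive_tool", "kwargs": {
  "series": [0,0,0,0,0,0,0,0,0,0,0,0,0,0,0,0,0,0,0,0,0,0,0,0,0,0,0,0,0,0]
}}

```text
t: 2.1
tcp_pos: [472.3, 276.2, 404.7]
ee_rot: [0.003, -3.142, -0.0]
contact_force: [-0.2, 0.0, 0.6]
gripper_width: 93.2
```

Call:
{"fn": "drive_tool", "kwargs": {
  "series": [0,0,28,0,0,0,0,0,28,0,0,0,0,0,28,0,0,0,0,0,28,0,0,0,0,0,28,0,0,0]
}}

```text
t: 2.6
tcp_pos: [472.4, 276.0, 263.8]
ee_rot: [-0.002, 3.141, 0.0]
contact_force: [-0.6, 0.2, -0.2]
gripper_width: 93.2
```

```bash
python3 - <<'E'
from h import *
t=r.camera("top");s=r.camera("scene")
def up(im,b,k): x0,y0,x1,y1=b; return cv2.resize(im[y0:y1,x0:x1],None,fx=k,fy=k,interpolation=cv2.INTER_CUBIC)
cv2.imwrite('pics/c1.png',np.hstack([up(t,(165,250,245,330),5),up(s,(370,240,450,320),5)])[:,:,::-1])
E
```

```text
(no output)
```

View pics/c1.png

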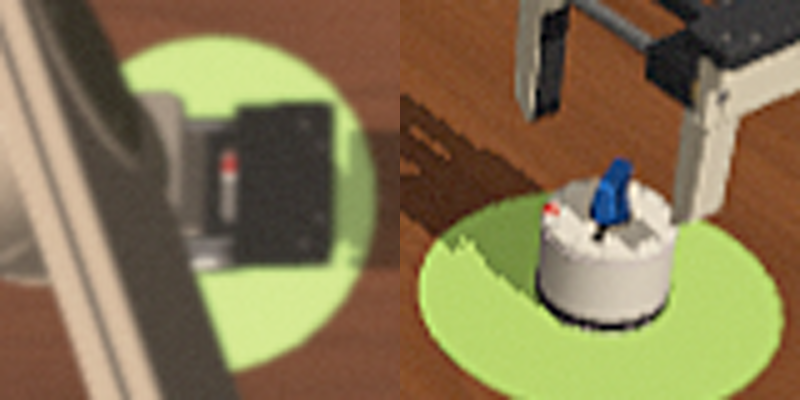

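The crop shows the open fingers (tips at about (540,115) and (695,218) in the right crop) straddling the timer, knob at (612,190). Descending.

Call:
{"fn": "drive_tool", "kwargs": {
  "series": [0,0,15,0,0,0,0,0,15,0,0,0,0,0,15,0,0,0,0,0,13,0,0,0,0,0,10,0,0,0]
}}

```text
t: 3.2
tcp_pos: [472.7, 275.2, 195.4]
ee_rot: [0.0, -3.141, 0.001]
contact_force: [0.3, -0.3, -0.7]
gripper_width: 93.0
```

Call:
{"fn": "drive_tool", "kwargs": {
  "series": [0,0,0,0,0,0,0,0,0,0,0,0,0,0,0,0,0,0,0,0,0,0,0,0,0,0,0,0,0,0],
  "hand": 60
}}

```text
t: 3.7
tcp_pos: [473.3, 275.8, 197.6]
ee_rot: [-0.0, 3.14, 0.002]
contact_force: [0.1, 2.4, 0.9]
gripper_width: 61.5
```

Call:
{"fn": "drive_tool", "kwargs": {
  "series": [0,0,0,0,0,0,0,0,0,0,0,0,0,0,0,0,0,0,0,0,0,0,0,0,0,0,0,0,0,0]
}}

```text
t: 4.2
tcp_pos: [473.4, 275.8, 197.6]
ee_rot: [-0.0, 3.14, 0.002]
contact_force: [-0.2, 5.3, 6.0]
gripper_width: 61.6
```

Call:
{"fn": "drive_tool", "kwargs": {
  "series": [-5,-8,0,0,0,0,-9,-14,0,0,0,0,-10,-16,0,0,0,0,-10,-16,0,0,0,0,-10,-16,0,0,0,0]
}}

```text
t: 4.7
tcp_pos: [517.2, 205.7, 197.6]
ee_rot: [0.001, -3.142, -0.003]
contact_force: [-4.0, 7.6, 8.7]
gripper_width: 61.9
```

Call:
{"fn": "drive_tool", "kwargs": {
  "series": [-10,-16,0,0,0,0,-10,-16,0,0,0,0,-10,-16,0,0,0,0,-8,-16,0,0,0,0,-5,-16,0,0,0,0]
}}

```text
t: 5.2
tcp_pos: [560.5, 125.5, 197.6]
ee_rot: [-0.001, 3.141, 0.002]
contact_force: [-2.5, 7.2, 7.7]
gripper_width: 61.7
```

Call:
{"fn": "drive_tool", "kwargs": {
  "series": [0,-20,0,0,0,0,0,-24,0,0,0,0,0,-24,0,0,0,0,0,-24,0,0,0,0,0,-24,0,0,0,0]
}}

```text
t: 5.7
tcp_pos: [560.3, 9.2, 197.6]
ee_rot: [-0.001, 3.14, 0.002]
contact_force: [-0.3, 7.3, 6.9]
gripper_width: 61.4
```

Call:
{"fn": "drive_tool", "kwargs": {
  "series": [0,-24,0,0,0,0,0,-24,0,0,0,0,0,-24,0,0,0,0,0,-24,0,0,0,0,0,-24,0,0,0,0]
}}

```text
t: 6.2
tcp_pos: [560.3, -110.7, 197.6]
ee_rot: [-0.001, 3.141, 0.002]
contact_force: [0.3, 8.4, 8.3]
gripper_width: 61.8
```

Call:
{"fn": "drive_tool", "kwargs": {
  "series": [5,-18,0,0,0,0,9,-16,0,0,0,0,10,-16,0,0,0,0,10,-16,0,0,0,0,10,-16,0,0,0,0]
}}

```text
t: 6.7
tcp_pos: [516.3, -192.9, 197.6]
ee_rot: [-0.001, 3.14, 0.001]
contact_force: [3.3, 5.4, 6.3]
gripper_width: 61.5
```

Call:
{"fn": "drive_tool", "kwargs": {
  "series": [10,-16,0,0,0,0,9,-14,0,0,0,0,8,-12,0,0,0,0,6,-9,0,0,0,0,3,-5,0,0,0,0]
}}

```text
t: 7.2
tcp_pos: [480.2, -249.0, 197.6]
ee_rot: [0.001, 3.14, 0.001]
contact_force: [4.0, 6.2, 7.5]
gripper_width: 61.8
```

Call:
{"fn": "drive_tool", "kwargs": {
  "series": [0,0,0,0,0,0,0,0,0,0,0,0,0,0,0,0,0,0,0,0,0,0,0,0,0,0,0,0,0,0]
}}

```text
t: 7.7
tcp_pos: [480.1, -249.3, 197.6]
ee_rot: [0.0, 3.141, -0.002]
contact_force: [-1.0, -0.7, 8.0]
gripper_width: 61.9
```

```bash
python3 - <<'E'
from h import *
s=r.camera("scene")
cv2.imwrite('pics/s2.png',s[:,:,::-1])
E
```

```text
(no output)
```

View pics/s2.png

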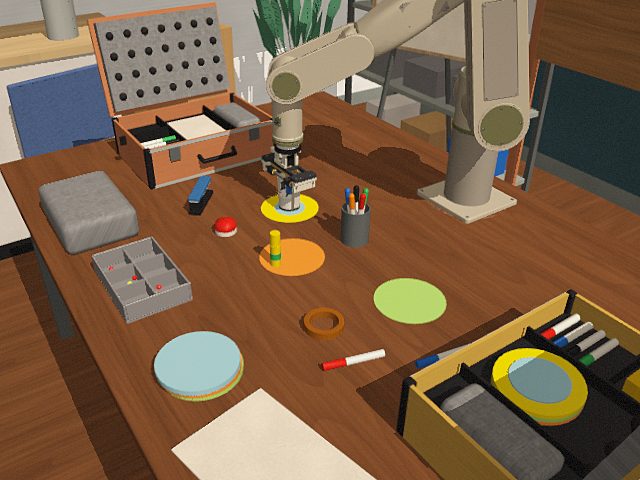

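The timer stands on the blue disc at (289,207), still gripped. Pot (356,225), glue stick (275,248) and pin cushion (226,227) look unmoved. Now releasing, rising and clearing the view.

Call:
{"fn": "drive_tool", "kwargs": {
  "series": [0,0,0,0,0,0,0,0,0,0,0,0,0,0,0,0,0,0,0,0,0,0,0,0,0,0,0,0,0,0],
  "hand": 100
}}

```text
t: 8.25
tcp_pos: [479.9, -248.6, 196.5]
ee_rot: [0.0, -3.141, -0.0]
contact_force: [-0.5, -0.5, 0.8]
gripper_width: 92.0
```

Call:
{"fn": "drive_tool", "kwargs": {
  "series": [0,0,-15,0,0,0,0,0,-40,0,0,0,0,0,-45,0,0,0,0,0,-45,0,0,0,0,0,-45,0,0,0]
}}

```text
t: 8.75
tcp_pos: [479.7, -248.4, 389.9]
ee_rot: [-0.0, 3.141, -0.001]
contact_force: [0.6, -0.1, -0.1]
gripper_width: 92.7
```

Call:
{"fn": "drive_tool", "kwargs": {
  "series": [0,25,0,0,0,0,0,30,0,0,0,0,0,30,0,0,0,0,0,30,0,0,0,0,0,30,0,0,0,0]
}}

```text
t: 9.25
tcp_pos: [479.7, -102.5, 388.1]
ee_rot: [0.0, 3.14, -0.001]
contact_force: [0.1, 0.6, -0.2]
gripper_width: 92.7
```

Call:
{"fn": "drive_tool", "kwargs": {
  "series": [0,30,0,0,0,0,0,30,0,0,0,0,0,25,0,0,0,0,0,20,0,0,0,0,0,0,0,0,0,0]
}}

```text
t: 9.75
tcp_pos: [479.8, 3.3, 388.0]
ee_rot: [-0.005, 3.14, 0.001]
contact_force: [-0.6, -1.0, -0.2]
gripper_width: 92.7
```

```bash
python3 - <<'E'
from h import *
t=r.camera("top");s=r.camera("scene")
cv2.imwrite('pics/t3.png',t[:,:,::-1]);cv2.imwrite('pics/s3.png',s[:,:,::-1])
print(r.read_state()['tcp_pos'],pix("top",(480.5,-247.5,46)),pix("scene",(480.5,-247.5,46)))
def up(im,b,k): x0,y0,x1,y1=b; return cv2.resize(im[y0:y1,x0:x1],None,fx=k,fy=k,interpolation=cv2.INTER_CUBIC)
cv2.imwrite('pics/c3.png',np.hstack([up(t,(390,262,440,312),8),up(s,(265,175,315,225),8)])[:,:,::-1])
E
```

```text
[479.95999352   1.38076099 387.63273418] [415.53050378 283.9525035 ] [289.19409696 192.87052449]
```

View pics/c3.png

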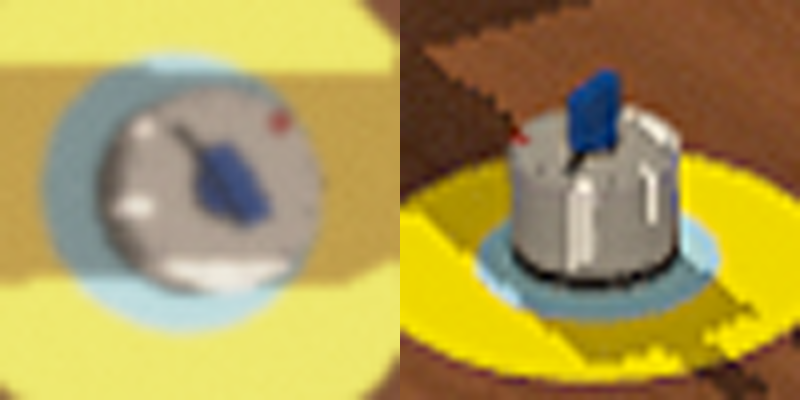

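The crop shows the timer inside the blue disc: dial centre at about (213,192) in the left crop, pointer tip (177,128), mark (277,123), bar running from upper left to lower right. Now the numbers.

```bash
python3 - <<'E'
from h import *
t=cv2.cvtColor(cv2.imread('pics/t3.png'),cv2.COLOR_BGR2RGB);s=cv2.cvtColor(cv2.imread('pics/s3.png'),cv2.COLOR_BGR2RGB)
P=lambda u,v,z:plane("top",(390+u/8-.5,262+v/8-.5),z)[:2]
c=P(213,193,46);tip=P(176,127,48);mk=P(274,127,48)
print("timer top",c,"disc top",P(183,192,0))
S=lambda u,v,z:plane("scene",(265+(u-400)/8-.5,175+v/8-.5),z)[:2]
print("timer scene",S(597,158,46),"disc",S(598,255,0))
a=lambda p:np.degrees(np.arctan2(*(p-c)[::-1]))
print("dist",np.linalg.norm(tip-c),np.linalg.norm(mk-c),"ang tip,mark",a(tip),a(mk))
b=blob(t,(100,90,40),(130,255,255),(405,270,432,300))
q=np.array([plane("top",p,71)[:2] for p in b[:,0]+0.0],np.float32)
print("bar",cv2.contourArea(b),cv2.minAreaRect(q),cv2.fitEllipse(q))
st=r.read_state();print(st['joint_pos'])
E
```

```text
timer top [ 476.37156684 -248.76182522] disc top [ 479.3752375  -249.30052524]
timer scene [ 485.08351728 -240.47783535] disc [ 480.16274685 -249.1186871 ]
dist 23.033547925288428 27.791735122507745 ang tip,mark 28.09097809273886 -44.177087410600016
bar 24.0 ((477.6059265136719, -250.31613159179688), (14.44534969329834, 16.67612075805664), 87.16621398925781) ((477.03179931640625, -249.0882568359375), (11.493566513061523, 20.060626983642578), 123.03182220458984)
[-1.03834598e-01 -1.92092069e-01  1.83520023e+00 -4.17765080e-04
  1.49746785e+00 -1.67600388e+00]
```

Call:
{"fn": "drive_tool", "kwargs": {
  "series": [0,-25,0,0,0,0,0,-30,0,0,0,0,0,-30,0,0,0,0,0,-30,0,0,0,0,0,-30,0,0,0,0],
  "hand": 55
}}

```text
t: 10.35
tcp_pos: [479.5, -146.1, 387.2]
ee_rot: [0.002, 3.141, -0.001]
contact_force: [-0.1, 0.1, 0.7]
gripper_width: 57.4
```

Call:
{"fn": "drive_tool", "kwargs": {
  "series": [1.5,-30,0,0,0,0,0,-30,0,0,0,0,0,-25,0,0,0,0,0,-20,0,0,0,0,0,0,0,0,0,0]
}}

```text
t: 10.85
tcp_pos: [477.6, -251.9, 387.0]
ee_rot: [-0.006, -3.141, 0.002]
contact_force: [0.1, 0.7, -0.3]
gripper_width: 51.1
```

Call:
{"fn": "drive_tool", "kwargs": {
  "series": [0,0,20,0,0,-0.1,0,0,20,0,0,-0.1,0,0,20,0,0,-0.1,0,0,20,0,0,-0.1,0,0,20,0,0,-0.1]
}}

```text
t: 11.35
tcp_pos: [478.2, -248.7, 286.3]
ee_rot: [-0.783, 3.042, -0.0]
contact_force: [-0.3, -1.4, 0.8]
gripper_width: 51.2
```

Call:
{"fn": "drive_tool", "kwargs": {
  "series": [0,0,0,0,0,0,0,0,0,0,0,0,0,0,0,0,0,0,0,0,0,0,0,0,0,0,0,0,0,0]
}}

```text
t: 11.85
tcp_pos: [478.9, -248.9, 287.9]
ee_rot: [-0.776, 3.043, -0.002]
contact_force: [0.2, 0.5, 0.4]
gripper_width: 51.0
```

```bash
python3 - <<'E'
from h import *
s=r.read_state();print(s['joint_pos'],s['tcp_pos'],R.from_rotvec(s['ee_rot']).as_matrix().round(3))
E
```

```text
[-5.74250706e-01  5.47076972e-02  1.78692926e+00  3.65310718e-06
  1.29817322e+00 -2.64456688e+00] [ 478.90383564 -248.85992769  287.87916847] [[-0.878 -0.479  0.001]
 [-0.479  0.878 -0.001]
 [-0.001 -0.002 -1.   ]]
```

Call:
{"fn": "drive_tool", "kwargs": {
  "series": [0,0,0,0,0,0.05,0,0,14,0,0,0,0,0,14,0,0,0,0,0,12,0,0,0,0,0,8,0,0,0]
}}

```text
t: 12.35
tcp_pos: [477.9, -248.2, 236.3]
ee_rot: [0.702, -3.06, -0.003]
contact_force: [0.5, 0.1, -0.7]
gripper_width: 51.0
```

```bash
python3 - <<'E'
from h import *
s=r.read_state();print(s['joint_pos'][5],s['tcp_pos'],s['contact_force'])
im=r.camera("scene")
cv2.imwrite('pics/c4.png',cv2.resize(im[140:230,235:335],None,fx=6,fy=6,interpolation=cv2.INTER_CUBIC)[:,:,::-1])
E
```

```text
-2.595783755056816 [ 477.8700958  -248.20067122  236.30249162] [ 0.45311031  0.11679248 -0.69001508]
```

View pics/c4.png

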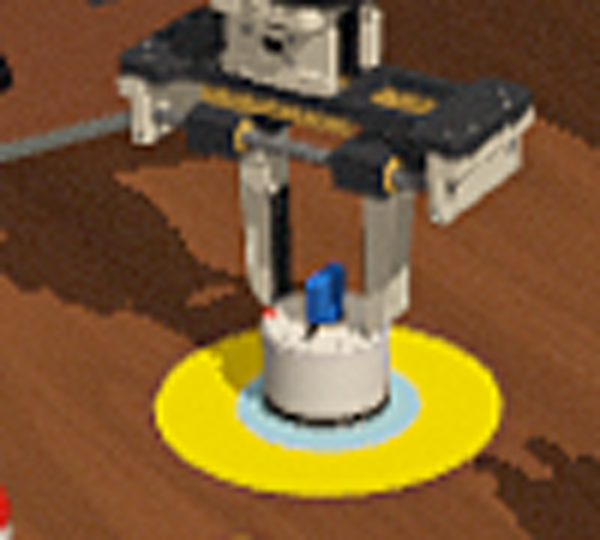

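The open fingers straddle the blue bar at (325,293), with the tips around dial level. I'll raise slightly and close.

Call:
{"fn": "drive_tool", "kwargs": {
  "series": [0,0,-2,0,0,0,0,0,0,0,0,0,0,0,0,0,0,0,0,0,0,0,0,0,0,0,0,0,0,0]
}}

```text
t: 12.9
tcp_pos: [478.7, -248.7, 241.2]
ee_rot: [-0.701, 3.062, -0.001]
contact_force: [-0.3, -0.5, -0.2]
gripper_width: 51.2
```

Call:
{"fn": "drive_tool", "kwargs": {
  "series": [0,0,0,0,0,0,0,0,0,0,0,0,0,0,0,0,0,0,0,0,0,0,0,0,0,0,0,0,0,0],
  "hand": 0
}}

```text
t: 13.4
tcp_pos: [478.6, -248.7, 240.7]
ee_rot: [-0.701, 3.062, 0.0]
contact_force: [0.6, 0.3, -1.1]
gripper_width: 15.9
```

Call:
{"fn": "drive_tool", "kwargs": {
  "series": [0,0,0,0,0,0,0,0,0,0,0,0,0,0,0,0,0,0,0,0,0,0,0,0,0,0,0,0,0,0]
}}

```text
t: 13.9
tcp_pos: [478.6, -248.8, 240.7]
ee_rot: [-0.701, 3.062, -0.0]
contact_force: [1.6, -1.6, -1.0]
gripper_width: 8.8
```

Call:
{"fn": "drive_tool", "kwargs": {
  "series": [0,0,0,0,0,0.12,0,0,0,0,0,0.12,0,0,0,0,0,0.12,0,0,0,0,0,0.12,0,0,0,0,0,0.12]
}}

```text
t: 14.4
tcp_pos: [478.5, -248.8, 240.8]
ee_rot: [0.243, 3.132, -0.001]
contact_force: [-0.8, -2.6, -1.7]
gripper_width: 8.9
```

Call:
{"fn": "drive_tool", "kwargs": {
  "series": [0,0,0,0,0,0.12,0,0,0,0,0,0.12,0,0,0,0,0,0.12,0,0,0,0,0,0.12,0,0,0,0,0,0.12]
}}

```text
t: 14.9
tcp_pos: [478.4, -248.9, 240.7]
ee_rot: [-1.158, -2.92, 0.001]
contact_force: [-0.4, -2.3, 0.5]
gripper_width: 8.6
```

Call:
{"fn": "drive_tool", "kwargs": {
  "series": [0,0,0,0,0,0.12,0,0,0,0,0,0.12,0,0,0,0,0,0.12,0,0,0,0,0,0.12,0,0,0,0,0,0.12]
}}

```text
t: 15.4
tcp_pos: [478.3, -248.9, 240.7]
ee_rot: [-1.969, -2.448, 0.001]
contact_force: [-2.4, -2.7, 0.3]
gripper_width: 8.9
```

Call:
{"fn": "drive_tool", "kwargs": {
  "series": [0,0,0,0,0,0.12,0,0,0,0,0,0.12,0,0,0,0,0,0.12,0,0,0,0,0,0.12,0,0,0,0,0,0.12]
}}

```text
t: 15.9
tcp_pos: [478.1, -248.9, 240.7]
ee_rot: [-2.604, -1.756, 0.002]
contact_force: [-2.4, -2.2, 1.7]
gripper_width: 8.5
```

Call:
{"fn": "drive_tool", "kwargs": {
  "series": [0,0,0,0,0,0.08,0,0,0,0,0,0.05,0,0,0,0,0,0.02,0,0,0,0,0,0,0,0,0,0,0,0]
}}

```text
t: 16.4
tcp_pos: [478.2, -248.8, 240.7]
ee_rot: [-2.724, -1.565, 0.002]
contact_force: [-5.3, -2.7, 2.8]
gripper_width: 9.0
```

```bash
python3 - <<'E'
from h import *
s=r.read_state();print(s['joint_pos'][5],s['tcp_pos'],s['contact_force'])
im=r.camera("scene")
cv2.imwrite('pics/c5.png',cv2.resize(im[172:222,262:317],None,fx=10,fy=10,interpolation=cv2.INTER_CUBIC)[:,:,::-1])
E
```

```text
-0.04656301254064212 [ 478.20749487 -248.79216239  240.73402108] [-5.27848677 -2.73989578  2.77144508]
```

View pics/c5.png

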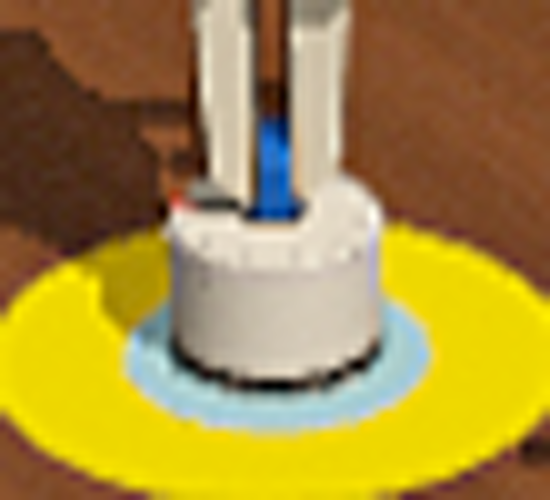

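The pointer now lies close to the red mark, around (185-240,205), with the timer still inside the blue disc. I'll release, rise and check from above.

Call:
{"fn": "drive_tool", "kwargs": {
  "series": [0,0,0,0,0,0,0,0,0,0,0,0,0,0,0,0,0,0,0,0,0,0,0,0,0,0,0,0,0,0],
  "hand": 55
}}

```text
t: 16.95
tcp_pos: [478.7, -248.6, 240.8]
ee_rot: [2.725, 1.564, 0.0]
contact_force: [0.1, -0.5, -0.7]
gripper_width: 44.5
```

Call:
{"fn": "drive_tool", "kwargs": {
  "series": [0,0,-10,0,0,0,0,0,-30,0,0,0,0,0,-35,0,0,0,0,0,-40,0,0,0,0,0,-35,0,0,0]
}}

```text
t: 17.45
tcp_pos: [478.5, -248.6, 393.7]
ee_rot: [2.724, 1.563, 0.001]
contact_force: [0.5, -0.8, 0.5]
gripper_width: 51.0
```

Call:
{"fn": "drive_tool", "kwargs": {
  "series": [20,-12,0,0,0,0,26,-15,0,0,0,0,26,-15,0,0,0,0,26,-15,0,0,0,0,26,-15,0,0,0,0]
}}

```text
t: 17.95
tcp_pos: [478.8, -104.1, 391.7]
ee_rot: [2.724, 1.563, 0.001]
contact_force: [-0.0, -1.0, -1.1]
gripper_width: 51.2
```

Call:
{"fn": "drive_tool", "kwargs": {
  "series": [26,-15,0,0,0,0,26,-15,0,0,0,0,26,-15,0,0,0,0,18,-11,0,0,0,0,0,0,0,0,0,0]
}}

```text
t: 18.45
tcp_pos: [478.9, 8.0, 391.6]
ee_rot: [-2.722, -1.567, -0.002]
contact_force: [-0.7, -0.9, -0.6]
gripper_width: 51.2
```

```bash
python3 - <<'E'
from h import *
ts=[r.camera("top") for _ in range(4)];ss=[r.camera("scene") for _ in range(4)]
t=np.mean(ts,0).astype(np.uint8);s=np.mean(ss,0).astype(np.uint8)
cv2.imwrite('pics/t6.png',t[:,:,::-1]);cv2.imwrite('pics/s6.png',s[:,:,::-1])
up=lambda im,b,k:cv2.resize(im[b[1]:b[3],b[0]:b[2]],None,fx=k,fy=k,interpolation=cv2.INTER_CUBIC)
cv2.imwrite('pics/c6.png',np.hstack([up(t,(400,268,432,303),12),up(s,(273,180,305,215),12)])[:,:,::-1])
E
```

```text
(no output)
```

View pics/c6.png

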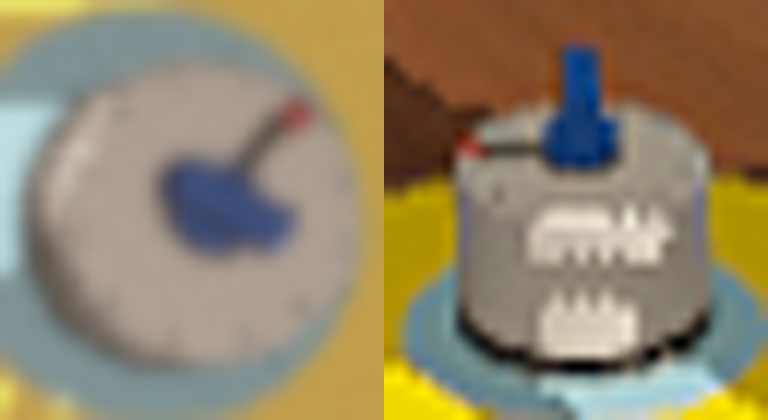

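The pointer's tip meets the middle of the red mark in both views (left crop tip about (285,127), mark (297,115); right crop tip (485,150), mark (473,148)). A numeric check:

```bash
python3 - <<'E'
from h import *
for n,b in(("top",(400,268,432,303)),("scene",(273,180,305,215))):
    im=cv2.cvtColor(cv2.imread(f'pics/{n[0]}6.png'),cv2.COLOR_BGR2RGB).astype(float)
    c=im[b[1]:b[3],b[0]:b[2]]; yy,xx=np.mgrid[b[1]:b[3],b[0]:b[2]]
    red=c[...,0]-c[...,1:].max(2); 
    w=np.where(red>25,red,0)
    lum=c.sum(2)/3
    if n=="top": k=(xx>=420)&(xx<=424)&(yy>=277)&(yy<=282); w[(xx<420)|(yy>282)]=0
    else: k=(xx>=281)&(xx<=286)&(yy>=189)&(yy<=195); w[(xx>284)|(yy<188)|(yy>196)]=0
    m=np.array([(w*xx).sum(),(w*yy).sum()])/w.sum()
    d=np.where(k&(red<20)&(c[...,2]<c[...,0]+8),np.clip(120-lum,0,None),0); p=np.array([(d*xx).sum(),(d*yy).sum()])/d.sum()
    M,P=plane(n,m,48)[:2],plane(n,p,48)[:2]
    print(n,m,p,M,P)
    for C in((478.5,-248.6),(476.4,-248.8),(480.5,-247.5)):
        a=[np.degrees(np.arctan2(*(q-C)[::-1])) for q in(M,P)]; print(C,np.round(a,1),"r",np.linalg.norm(M-C).round(1),np.linalg.norm(P-C).round(1))
E
```

```text
top [427.28059794 272.9841171 ] [421.08203991 279.6097561 ] [ 507.03470519 -277.4104252 ] [ 490.88177398 -261.26908902]
(478.5, -248.6) [-45.3 -45.7] r 40.5 17.7
(476.4, -248.8) [-43.  -40.7] r 41.9 19.1
(480.5, -247.5) [-48.4 -53. ] r 40.0 17.2
scene [277.17040535 191.00393546] [283.82879377 192.11284047] [ 505.7358294  -273.24516486] [ 493.03488561 -256.80112942]
(478.5, -248.6) [-42.1 -29.4] r 36.7 16.7
(476.4, -248.8) [-39.8 -25.7] r 38.2 18.5
(480.5, -247.5) [-45.6 -36.6] r 36.1 15.6
```

The red mask failed its size check (radius 40 mm, must be about 27): it caught the shaded card. Tightening it.

```bash
python3 - <<'E'
from h import *
for n,o,cm,cp in(("top",(400,268),(297,115),(265,147)),("scene",(273,180),(89,148),(128,150))):
    im=cv2.cvtColor(cv2.imread(f'pics/{n[0]}6.png'),cv2.COLOR_BGR2RGB).astype(float)
    yy,xx=np.mgrid[:480,:640]; im0=im
    def cen(c,rad,w):
        u=np.array(c)/12+o-.5; w=np.where(np.hypot(xx-u[0],yy-u[1])<rad,w,0); return np.array([(w*xx).sum(),(w*yy).sum()])/w.sum()
    R_,G,B=im[...,0],im[...,1],im[...,2]
    m=cen(cm,2.6,np.clip(R_-G-25,0,None)*(np.abs(G-B)<45)); p=cen(cp,2.2,np.clip(125-im.mean(2),0,None)*(R_-G<35)*(B-R_<10))
    M,P=plane(n,m,48)[:2],plane(n,p,48)[:2]
    print(n,m.round(2),p.round(2),M,P)
    # dial centre = where it must be: bar+timer axis seen at TCP when gripped
    for C in((478.5,-248.7),(480,-247)):
        a=[np.degrees(np.arctan2(*(q-C)[::-1])).round(1) for q in(M,P)]; print(C,a,"r",np.linalg.norm(M-C).round(1),np.linalg.norm(P-C).round(1))
E
```

```text
top [424.25 277.16] [421.14 279.62] [ 496.82586297 -269.39936963] [ 490.84930724 -261.40654242]
(478.5, -248.7) [np.float64(-48.5), np.float64(-45.8)] r 27.6 17.7
(480, -247) [np.float64(-53.1), np.float64(-53.0)] r 28.0 18.0
scene [279.49 191.6 ] [283.48 192.  ] [ 501.97598844 -266.38713443] [ 493.53430187 -257.95289691]
(478.5, -248.7) [np.float64(-37.0), np.float64(-31.6)] r 29.4 17.7
(480, -247) [np.float64(-41.4), np.float64(-39.0)] r 29.3 17.4
```

Corrected radii check out (mark 28-29 mm, pointer middle 18 mm). Both views put the pointer about 2.5° (about 1 mm) short, within tolerance. There is plenty of time, so I'll regrasp and add 0.08 rad of knob.

Call:
{"fn": "drive_tool", "kwargs": {
  "series": [-18,11,0,0,0,0,-26,15,0,0,0,0,-26,15,0,0,0,0,-26,15,0,0,0,0,-26,15,0,0,0,0]
}}

```text
t: 19.35
tcp_pos: [478.6, -136.9, 390.7]
ee_rot: [2.725, 1.563, -0.0]
contact_force: [-0.2, 0.9, -1.1]
gripper_width: 50.8
```

Call:
{"fn": "drive_tool", "kwargs": {
  "series": [-26,15,0,0,0,0,-26,15,0,0,0,0,-26,15,0,0,0,0,-20,12,0,0,0,0,0,0,0,0,0,0]
}}

```text
t: 19.85
tcp_pos: [478.0, -251.6, 390.5]
ee_rot: [2.727, 1.558, -0.001]
contact_force: [-1.5, 0.3, -0.5]
gripper_width: 51.2
```

Call:
{"fn": "drive_tool", "kwargs": {
  "series": [0,0,15,0,0,0,0,0,20,0,0,0,0,0,20,0,0,0,0,0,20,0,0,0,0,0,20,0,0,0]
}}

```text
t: 20.35
tcp_pos: [478.3, -247.3, 293.7]
ee_rot: [-2.723, -1.564, 0.0]
contact_force: [-0.5, -0.5, -0.5]
gripper_width: 51.1
```

Call:
{"fn": "drive_tool", "kwargs": {
  "series": [0,0,15,0,0,0,0,0,10,0,0,0,0,0,0,0,0,0,0,0,0,0,0,0,0,0,0,0,0,0]
}}

```text
t: 20.85
tcp_pos: [479.0, -248.9, 271.9]
ee_rot: [2.723, 1.563, 0.001]
contact_force: [-0.1, -1.0, 0.3]
gripper_width: 51.1
```

Need 31 mm more down to the earlier 240.8.

Call:
{"fn": "drive_tool", "kwargs": {
  "series": [0,0,10,0,0,0,0,0,10,0,0,0,0,0,7,0,0,0,0,0,4,0,0,0,0,0,0,0,0,0]
}}

```text
t: 21.35
tcp_pos: [478.1, -248.4, 238.5]
ee_rot: [-2.723, -1.562, 0.001]
contact_force: [-0.6, -0.1, -0.4]
gripper_width: 51.1
```

Call:
{"fn": "drive_tool", "kwargs": {
  "series": [0,0,0,0,0,0,0,0,0,0,0,0,0,0,0,0,0,0,0,0,0,0,0,0,0,0,0,0,0,0],
  "hand": 0
}}

```text
t: 21.85
tcp_pos: [478.6, -248.7, 240.0]
ee_rot: [2.725, 1.563, 0.0]
contact_force: [-0.6, 0.6, -0.2]
gripper_width: 16.1
```

Call:
{"fn": "drive_tool", "kwargs": {
  "series": [0,0,0,0,0,0,0,0,0,0,0,0,0,0,0,0,0,0,0,0,0,0,0,0,0,0,0,0,0,0]
}}

```text
t: 22.35
tcp_pos: [478.5, -248.6, 239.8]
ee_rot: [-2.725, -1.563, 0.0]
contact_force: [-3.1, 1.6, 2.7]
gripper_width: 8.6
```

Call:
{"fn": "drive_tool", "kwargs": {
  "series": [0,0,0,0,0,0.04,0,0,0,0,0,0.04,0,0,0,0,0,0,0,0,0,0,0,0,0,0,0,0,0,0]
}}

```text
t: 22.85
tcp_pos: [478.5, -248.6, 239.8]
ee_rot: [-2.784, -1.454, 0.0]
contact_force: [-3.9, 1.4, 4.8]
gripper_width: 8.6
```

Call:
{"fn": "drive_tool", "kwargs": {
  "series": [0,0,0,0,0,0,0,0,0,0,0,0,0,0,0,0,0,0,0,0,0,0,0,0,0,0,0,0,0,0],
  "hand": 55
}}

```text
t: 23.35
tcp_pos: [478.6, -248.7, 239.7]
ee_rot: [2.785, 1.453, 0.0]
contact_force: [-0.5, 0.6, 0.5]
gripper_width: 44.1
```

Call:
{"fn": "drive_tool", "kwargs": {
  "series": [0,0,-10,0,0,0,0,0,-30,0,0,0,0,0,-35,0,0,0,0,0,-40,0,0,0,0,0,-35,0,0,0]
}}

```text
t: 23.85
tcp_pos: [478.5, -248.6, 392.7]
ee_rot: [2.784, 1.453, 0.001]
contact_force: [0.4, -0.4, -0.1]
gripper_width: 51.1
```

Call:
{"fn": "drive_tool", "kwargs": {
  "series": [20,-12,0,0,0,0,26,-15,0,0,0,0,26,-15,0,0,0,0,26,-15,0,0,0,0,26,-15,0,0,0,0]
}}

```text
t: 24.35
tcp_pos: [490.4, -104.6, 390.8]
ee_rot: [2.785, 1.453, 0.001]
contact_force: [-0.5, 0.2, 0.0]
gripper_width: 51.1
```

Call:
{"fn": "drive_tool", "kwargs": {
  "series": [26,-15,0,0,0,0,26,-15,0,0,0,0,26,-15,0,0,0,0,18,-11,0,0,0,0,0,0,0,0,0,0]
}}

```text
t: 24.85
tcp_pos: [499.4, 7.2, 390.6]
ee_rot: [-2.783, -1.457, -0.002]
contact_force: [-0.7, 0.5, 0.7]
gripper_width: 51.2
```

```bash
python3 - <<'E'
from h import *
t=np.mean([r.camera("top") for _ in range(4)],0).astype(np.uint8);s=np.mean([r.camera("scene") for _ in range(4)],0).astype(np.uint8)
cv2.imwrite('pics/t7.png',t[:,:,::-1]);cv2.imwrite('pics/s7.png',s[:,:,::-1])
up=lambda im,b,k:cv2.resize(im[b[1]:b[3],b[0]:b[2]],None,fx=k,fy=k,interpolation=cv2.INTER_CUBIC)
cv2.imwrite('pics/c7.png',np.hstack([up(t,(400,268,432,303),12),up(s,(273,180,305,215),12)])[:,:,::-1])
for n,o,cm,cp in(("top",(400,268),(297,115),(265,147)),("scene",(273,180),(89,148),(128,150))):
    im=(t if n=="top" else s).astype(float); yy,xx=np.mgrid[:480,:640]
    def cen(c,rad,w):
        u=np.array(c)/12+o-.5; w=np.where(np.hypot(xx-u[0],yy-u[1])<rad,w,0); return np.array([(w*xx).sum(),(w*yy).sum()])/w.sum()
    R_,G,B=im[...,0],im[...,1],im[...,2]
    m=cen(cm,2.6,np.clip(R_-G-25,0,None)*(np.abs(G-B)<45)); p=cen(cp,2.2,np.clip(125-im.mean(2),0,None)*(R_-G<35)*(B-R_<10))
    M,P=plane(n,m,48)[:2],plane(n,p,48)[:2]
    for C in((478.5,-248.7),(480,-247)):
        print(n,C,[np.degrees(np.arctan2(*(q-C)[::-1])).round(1) for q in(M,P)],np.linalg.norm(M-C).round(1),np.linalg.norm(P-C).round(1))
E
```

```text
top (478.5, -248.7) [np.float64(-48.3), np.float64(-47.4)] 27.8 17.4
top (480, -247) [np.float64(-52.8), np.float64(-54.7)] 28.2 17.8
scene (478.5, -248.7) [np.float64(-40.9), np.float64(-31.6)] 30.0 17.4
scene (480, -247) [np.float64(-45.2), np.float64(-39.1)] 30.0 17.2
```

View pics/c7.png

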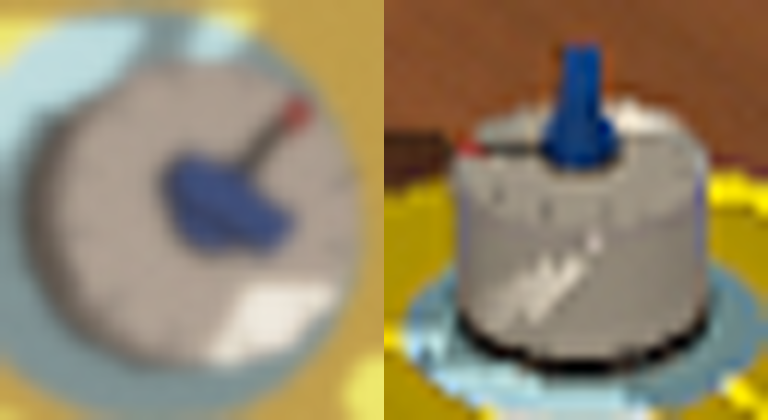

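View pics/t7.png

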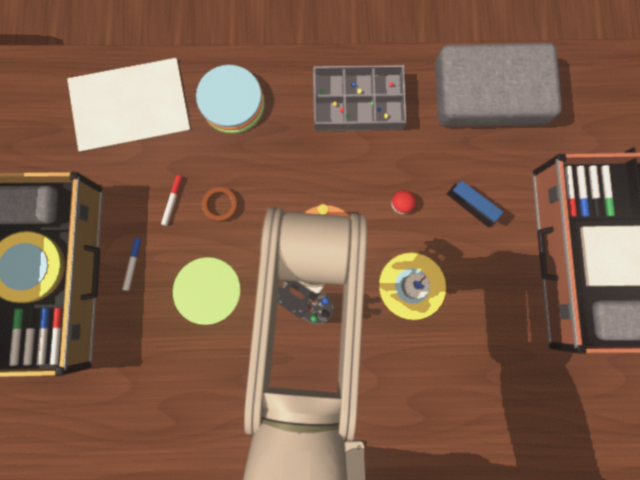

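The top view shows the pointer ending in the middle of the red mark, the timer inside the blue disc at (416,285), and the other things where they were. Handing in.

```bash
python3 -c "
from h import *
print(r.read_state()['contact_force'],r.sign_off())"
```

```text
the job is handed in; nothing more can be done
[-0.0157562   0.24634051 -0.05926638] None
```

I slid the timer, gripped by its body, around the pen pot (between the pot and the glue stick) onto the blue disc. I then wound the knob about 2.63 rad in two grips and handed the job in, at about 25 s on the robot's clock; the hand-in gives no verdict.

**Timer position:** it stands upright about 2–3 mm from the disc's centre, against the 14 mm allowed. Its position comes from the top view and from where the gripper was centred on the knob.

**Pointer:** the last top view puts the tip about 1–2° (under 1 mm) from the middle of the red mark, against the 3 mm allowed. The last scene-camera numbers disagreed, showing 6–9° of error. I discounted them because that view is coarse and the shadows and background behind the mark had changed. In that picture the pointer visibly meets the mark.

**Other checks:**
- My first colour mask for the red mark failed its size check; I replaced it with a tighter one.
- The pin cushion, tape roll, stapler and both markers look unmoved in the last top picture. The pot and glue stick were partly hidden by the arm there, but looked unmoved in the scene view after the slide.
- The arm was clear of everything at the end, with no contact force.

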